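Nest an angle offcut into the stack

ROBOT

A 6-joint arm with a two-finger parallel gripper is mounted at the origin on a cart in front of the work surface, level with it; the furniture and walls round the work are solid. World frame = base frame: x ahead of the robot, y to its left, z up, the work surface at z = 0. Lengths are in m, angles in degrees, forces in N, time in s.
With the tool pointing down it reaches from about 0.4 to 0.825 m from the base axis. Payload 7 kg.
Tool frame: the origin (TCP) lies midway between the tips of the shut fingers; the grasp point (between the pads) lies 19 mm behind it; z points along the fingers, y is the line along which they close (so a half turn about z gives the same grasp; the last joint's range is limited). The gripper opens to 88 mm and grips with 3 to 60 N. Pads are 19 mm wide; open, the fingers measure 130 mm over their backs; the gripper's body (78 mm by 193 mm) begins 47 mm behind the grasp point.
Start: joints at [87.21, 20.546, 0.682, 0, -70.136, -16.507], TCP at [0.223, 0.637, 0.227] pointing down, gripper open.
Joint ranges: [-176.03, 176.03], [-82.01, 121.73], [-58.28, 71.71], [-173.87, 95.51], [-174.79, -0.11], [-173.66, 173.66]. Speed limits (degrees/s): [136.94, 136.94, 172.46, 180, 180, 180].

INTERFACE

Orientations are given as [roll, pitch, yaw] about the fixed x, y, z axes, in that order (R = Rz(yaw) Ry(pitch) Rx(roll)).
In Python, from plant import telemetry, viewer, workorder gives the robot as it stands. The module is installed in compiled form; this text tells all that it offers.
- The arm moves only by the tool carry_out, never from a script. Its argument "rows" is a list of rows, each a list of 6 numbers: the shift along the tool's x, y, z in m, then the turn, a rotation vector about the tool's x, y, z in rad. In form: [[tx, ty, tz, ax, ay, az], ...]. A call has 1 to 8 rows; each row is the pose to reach, as a shift and turn from the pose commanded when the call began, along the tool's axes at that moment; what a row does not reach only later rows make up. A row lasts 1/8 s, in which the tool goes at most 62.5 mm and 10.7 degrees, less where a joint would pass 70% of its speed; a pose out of reach is approached as far as the arm can. A call with a gripper value outside its range is refused whole. "grip" is the gripper's target within -1 to 1 (fully open at 1, half-way at 0, shut at -1), set as the call begins (left out, the last holds). The fingers move at their own pace and stop on an object; the grip force is fixed at half the most. Time passes only in rows, so rows that repeat a pose let the fingers close. It gives the time, the measured TCP pose, the force, the opening and the grip force at its end, in the units of the state.
- telemetry.get_obs(): the state, without advancing time (a new reading comes with each control period).
- viewer.snapshot(name): name is "scene" or "top"; returns the picture (400x640x3 uint8, red, green, blue); there is no depth.
- viewer.camera_info(name): a dict with "intrinsics" (3x3 intrinsics, pixels), "extrinsics" (4x4, takes a point from camera to world coordinates). Camera axes: x right, y down, z forward; pixel columns grow to the right and rows downward; lengths in m; the calibration is good to about 2 mm. A picture is of the moment at which its call begins. camera_info takes no time and is no camera call.
- workorder.close_job(): hands the job in; it is judged then, once.
The state is a dict: "clock": time; "joint_pos": joint angles; "qvel": joint speeds; "tau": joint torques, N m; "tool_pos": TCP position; "orientation": TCP orientation; "force": force on the tool from outside, world axes, zero at the start; "moment": the same for the moment, N m; "opening": finger opening in m; "gripper_force": force on a finger pad.
Only numpy, scipy, OpenCV 4.12 (cv2) and the standard library are available. Lean on these libraries where they do the work, as an engineer would, in place of code of your own. Each camera call takes 0.05 s, during which the arm holds its last target. There are 200 camera calls.

TASK

Put the loose aluminium angle away: first set it down corner-down in the notches of the blue and orange turning rest and let go of it. Then take it up again, carry it to the wooden stacking block and nest it in the dark steel angle lying there, leg on leg and with the ends flush, keeping hold of it until it is seated. Leave the steel angle lying in its block and do not disturb the things standing around.

Things in the scene. Friction and masses are not known exactly. Their poses are not given: they have to be found in the camera images.
- loose_angle: Bright aluminium angle, loose, 140 mm long, legs 44 wide, 8 thick, 0.18-0.35 kg. Origin: middle of outer corner edge; y along the length, legs along +x and +z (outer faces z = 0, x = 0). Starts with the x leg flat on the bench, pointing roughly to -Y (right), z leg upright. Tilting the z leg 45 deg to the left (-45 deg about +y) brings it corner-down: leg edges 62 apart, 31 above the origin.
- lower_angle: Dark steel angle, loose, lying corner-down in the stacking block: 140 mm long, legs 34 wide, 8 thick. Origin: middle of its outer corner edge, its lowest line; z straight up, y along the length. Its inner corner line is 11.3 above the origin; the nested angle's corner edge lies there, y parallel (either way round). Leg edges 48 apart, 24 above the origin.
- rest: Turning rest, fixed: blue base 90 x 124 x 10 mm, two orange forked plates with 90-deg V notches opening upward. Origin: centre of underside, z up, y along the notches, roughly away from the robot. Plates 12 thick at y = -50 and +50, 88 free between them. Notch bottom line at x = 0, z = 40, where the corner edge of an angle rests; cheeks rise to z = 61.
- stack_block: Wooden stacking block, fixed: base 100 x 124 x 12 mm with a 90-deg V trough of two planks, in which the steel angle lies. Origin: centre of underside, z up, y along the trough. Trough bottom line at x = 0, z = 24; planks rise to z = 41, wooden sides reach x = -32 and +32.
- cement_jar: Bystander, not to be disturbed: brown jar of cement with a black lid, 66 mm across, 88 mm tall. Origin: centre of the underside.
- tack_tin: Bystander, not to be disturbed: open round grey tin, 76 mm across, 46 mm tall. Origin: centre of the underside.
- rubber_heel: Bystander, not to be disturbed: flat black rubber heel, 71 x 68 x 9 mm. Origin: centre of the underside.
- rivet_tin: Bystander, not to be disturbed: flat dark green tin, 67 x 98 x 52 mm. Origin: centre of the underside.
Not all that is in view belongs to the job. Leave any pink look-alike of the loose_angle alone.

How it is judged:
By the outcome, as a careful person would: the job done as asked, in the order asked, and still so for the second after the job is handed in, with the robot touching nothing.
It also fails if it takes over 61 s, if anything falls off the work surface, if the arm or the gripper's body presses on something with over 40 N, if the wrist force passes 120 N, or if a joint passes its speed limit or range.

## Working session

There is one attempt and no reset: what is moved stays moved. The work goes in short steps, Python scripts to look and compute and a tool call to move; the robot and the scene stay as the last step left them, time stands still between calls to the robot, and variables do not carry over. Pictures are saved under pics/ and viewed, at most 10 in all, crops included, and the job is handed in when it is done.

Besides the shell and the picture viewer there is one more tool, called after ">>>" by a JSON object that holds its "name" and its "arguments", one argument or row to a line. carry_out: Moves the arm, as the interface text tells. Its arguments: {"type":"object","properties":{"rows":{"type":"array"},"grip":{"type":"number"}},"required":["rows"]}

```bash
mkdir -p pics; python3 - <<'E'
from plant import telemetry, viewer
import cv2,numpy as np
for n in("scene","top"):
    im=viewer.snapshot(n); cv2.imwrite(f"pics/{n}0.png",im[:,:,::-1])
    c=viewer.camera_info(n); print(n,np.round(c["intrinsics"],1).tolist(),np.round(c["extrinsics"],4).tolist())
print(telemetry.get_obs())
E
```

```text
scene [[437.9, 0.0, 316.2], [0.0, 437.9, 202.8], [0.0, 0.0, 1.0]] [[0.779, -0.4462, 0.4406, -0.0998], [-0.6269, -0.5695, 0.5316, -0.669], [0.0137, -0.6903, -0.7233, 1.1085], [0.0, 0.0, 0.0, 1.0]]
top [[506.2, 0.0, 315.9], [0.0, 506.2, 194.0], [0.0, 0.0, 1.0]] [[0.0026, -0.9832, 0.1827, 0.2478], [-1.0, -0.0025, 0.0006, 0.1147], [-0.0001, -0.1827, -0.9832, 1.6134], [0.0, 0.0, 0.0, 1.0]]
{'clock': 0.1, 'joint_pos': array([ 8.72113129e+01,  2.05890689e+01,  6.37220388e-01, -1.83841926e-02,
       -7.01365922e+01, -1.65061810e+01]), 'qvel': array([ 0.04043315, -0.00422081,  0.17039079,  0.07408498, -0.07794384,
        0.03785599]), 'tau': array([-1.30399680e-03, -5.84166312e+01,  2.93749040e+01,  7.01554477e+00,
        1.01232881e-02, -4.22094922e-05]), 'tool_pos': array([0.222924  , 0.63663867, 0.22568104]), 'orientation': array([ 1.79910293e+02, -8.55931773e-03, -1.93011213e+01]), 'force': array([-0.39935832, -0.56890363, -0.0214612 ]), 'moment': array([ 0.00252013, -0.0215879 , -0.00585809]), 'gripper_force': 0.0, 'opening': 0.08795758143900587}
```

View pics/scene0.png

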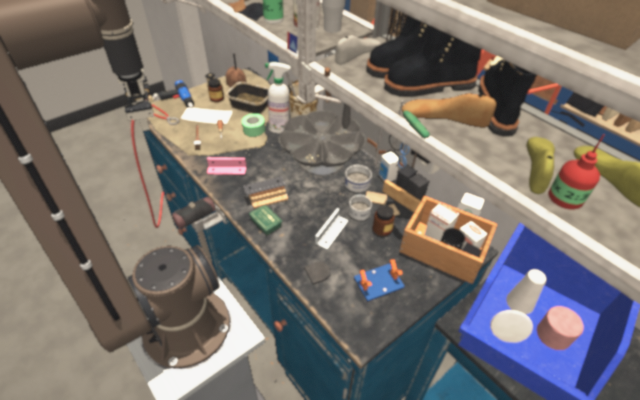

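View pics/top0.png

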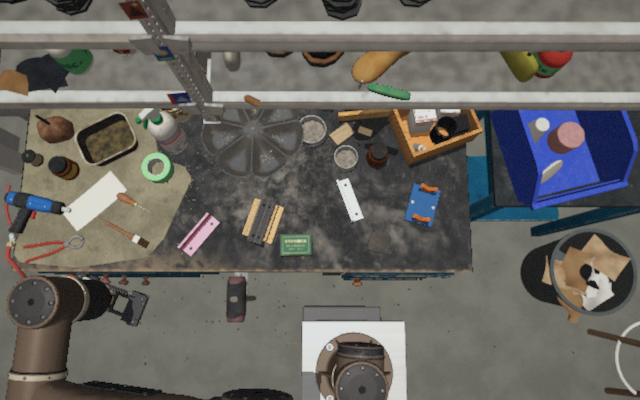

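```bash
python3 - <<'E'
import cv2,numpy as np
t=cv2.imread("pics/top0.png")[140:270,235:455]; s=cv2.imread("pics/scene0.png")[170:310,235:425]
t=cv2.resize(t,None,fx=3.6,fy=3.6,interpolation=cv2.INTER_CUBIC);s=cv2.resize(s,None,fx=4.2,fy=4.2,interpolation=cv2.INTER_CUBIC)
cv2.imwrite("pics/tc.png",t);cv2.imwrite("pics/sc.png",s)
E
```

```text
(no output)
```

View pics/tc.png

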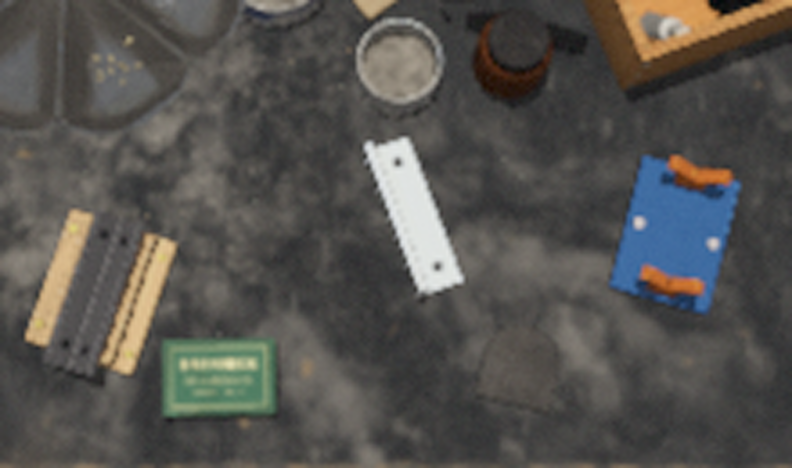

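View pics/sc.png

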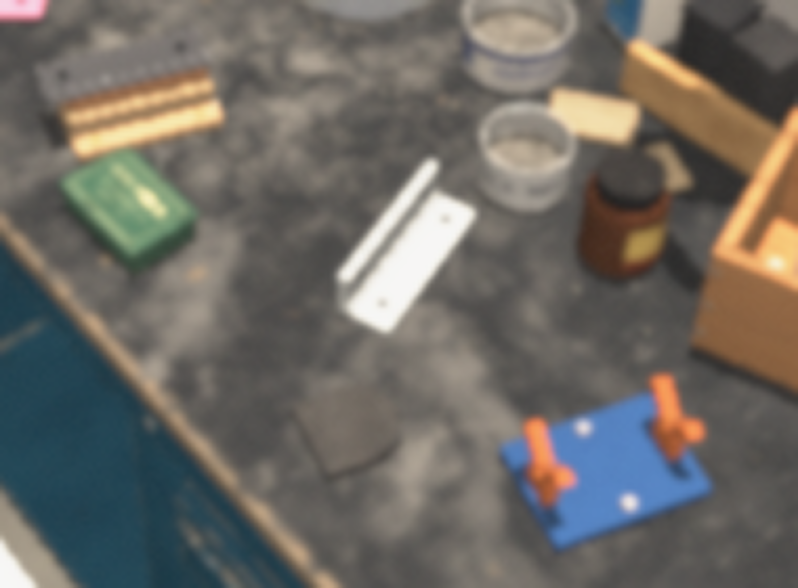

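```bash
cat > h.py <<'E'
import cv2,numpy as np
from plant import viewer
U=4
def load(n,f): return cv2.imread(f"pics/{n}{f}.png")
def snap(n,f):
    im=viewer.snapshot(n)[:,:,::-1].copy(); cv2.imwrite(f"pics/{n}{f}.png",im); return im
def ray(n,px,z):
    c=viewer.camera_info(n);K=c["intrinsics"];T=c["extrinsics"]
    px=np.atleast_2d(np.asarray(px,float)); d=np.c_[px,np.ones(len(px))]@np.linalg.inv(K).T@T[:3,:3].T
    return (T[:3,3]+d*((z-T[2,3])/d[:,2])[:,None])[:,:2]
def proj(n,P):
    c=viewer.camera_info(n);K=c["intrinsics"];T=c["extrinsics"]
    q=(np.atleast_2d(P)-T[:3,3])@T[:3,:3]@K.T; return q[:,:2]/q[:,2:]
def contour(im,roi,maskf):
    x0,y0,x1,y1=roi; c=cv2.resize(im[y0:y1,x0:x1],None,fx=U,fy=U,interpolation=cv2.INTER_CUBIC)
    m=maskf(c.astype(int)).astype(np.uint8)
    cs,_=cv2.findContours(m,cv2.RETR_EXTERNAL,cv2.CHAIN_APPROX_NONE)
    k=max(cs,key=cv2.contourArea)[:,0,:].astype(float)
    return (k+.5)/U-.5+[x0,y0]
def rect(p):
    (c,s,a)=cv2.minAreaRect((p*1000).astype(np.float32)); b=cv2.boxPoints((c,s,a))
    return np.round(c,1),np.round(s,1),round(a,1),np.round(b,1).tolist()
blue=lambda c:(c[...,0]>c[...,2]+50)
white=lambda c:(c.min(-1)>135)
R={"top":{"rest":(395,175,450,235),"loose":(325,170,375,230)},"scene":{"rest":(345,250,415,310),"loose":(305,200,355,255)}}
E
python3 - <<'E'
from h import *
for n in("top","scene"):
    im=load(n,0)
    p=contour(im,R[n]["rest"],blue); print(n,"rest",rect(ray(n,p,.01)))
    p=contour(im,R[n]["loose"],white); print(n,"loose",rect(ray(n,p,.006 if n=="top" else .044)))
t=load("top",0)[190:255,235:290]; s=load("scene",0)[165:215,235:295]
t=cv2.resize(t,None,fx=7,fy=7,interpolation=cv2.INTER_CUBIC);s=cv2.resize(s,(420,455),interpolation=cv2.INTER_CUBIC)
o=np.hstack([t,cv2.resize(s,(410,455))]); cv2.imwrite("pics/st.png",cv2.convertScaleAbs(o,alpha=1.8))
E
```

```text
top rest (array([ 512. , -225.2]), array([ 91.1, 125.1]), 73.9, [[439.20001220703125, -251.60000610351562], [559.4000244140625, -286.3999938964844], [584.7000122070312, -198.8000030517578], [464.5, -164.10000610351562]])
top loose (array([531.7,   8.4]), array([150.1,  44.1]), 20.5, [[453.70001220703125, 2.700000047683716], [469.1000061035156, -38.599998474121094], [609.7000122070312, 14.0], [594.2000122070312, 55.29999923706055]])
scene rest (array([ 513.9, -226.5]), array([ 93.2, 125.6]), 74.6, [[441.0, -254.6999969482422], [562.0, -288.1000061035156], [586.7999877929688, -198.3000030517578], [465.70001220703125, -164.89999389648438]])
scene loose (array([520.5,  -2.3]), array([174.2,  66. ]), 20.9, [[427.3999938964844, -2.5], [450.8999938964844, -64.19999694824219], [613.7000122070312, -2.0999999046325684], [590.2000122070312, 59.599998474121094]])
```

View pics/st.png

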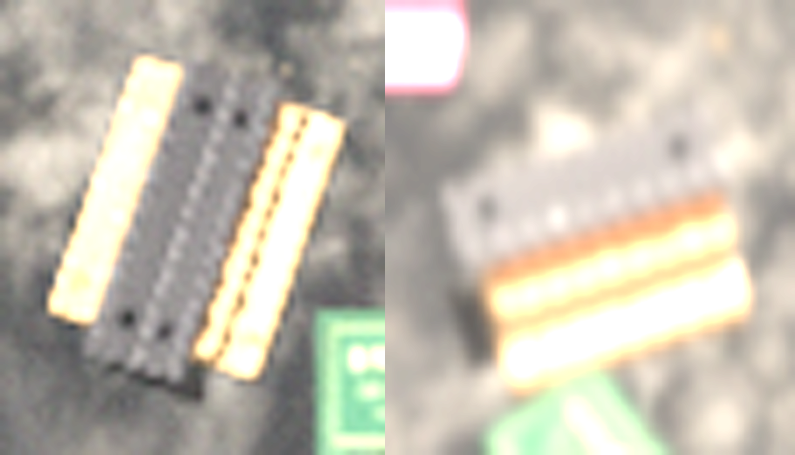

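```bash
python3 - <<'E'
from h import *
def holes(n,pts):
    im=cv2.GaussianBlur(cv2.cvtColor(load(n,0),cv2.COLOR_BGR2GRAY),(0,0),.5).astype(float); out=[]
    for x,y in pts:
        xi,yi=int(round(x)),int(round(y)); w=im[yi-2:yi+3,xi-2:xi+3]; w=np.clip(np.median(w)-w-3,0,None)
        Y,X=np.mgrid[yi-2:yi+3,xi-2:xi+3]; out.append([(w*X).sum()/w.sum(),(w*Y).sum()/w.sum()])
    return np.array(out)
a=np.array([(203,104),(240,119),(127,317),(163,331)],float); a=(a+.5)/7-.5+[235,190]
h=holes("top",a); print(np.round(a,2).tolist(),np.round(h,2).tolist())
for q in(a,h):
    w=ray("top",q,.0445)*1000; print(np.round(w,1).tolist(),"mean",w.mean(0).round(1)); d=w[0]+w[1]-w[2]-w[3]; print("yaw",np.degrees(np.arctan2(d[1],d[0])))
b=np.array([(487-385,208),(679-385,148)],float); b=(b+.5)/[410/60,455/50]-.5+[235,165]
hb=holes("scene",b); print(np.round(b,2).tolist(),hb.round(2).tolist()); print(ray("scene",hb,.0445)*1000)
# wood (both strips) contour
wood=lambda c:(c[...,2]>c[...,0]+35)&(c[...,2]>110)
for roi in((235,190,266,240),(262,200,290,250)):
    print("wood",rect(ray("top",contour(load("top",0),roi,wood),.012)))
green=lambda c:(c[...,1]>c[...,2]+12)
print("tin",rect(ray("top",contour(load("top",0),(275,230,316,262),green),.052)))
E
```

```text
[[263.57, 204.43], [268.86, 206.57], [252.71, 234.86], [257.86, 236.86]] [[263.43, 204.67], [268.88, 206.55], [252.77, 235.07], [258.06, 236.93]]
[[505.6, 279.9], [498.8, 263.2], [409.7, 311.6], [403.5, 295.4]] mean [454.4 287.5]
yaw -18.501616321825107
[[504.8, 280.3], [498.9, 263.1], [409.1, 311.4], [403.3, 294.8]] mean [454.  287.4]
yaw -18.16834324718392
[[249.5, 187.41], [277.6, 180.82]] [[249.48, 187.58], [277.44, 180.75]]
[[412.17279738 312.42885237]
 [508.27314504 280.97611852]]
wood (array([471.9, 322.6]), array([ 23.6, 126.2]), 71.8, [[408.29998779296875, 331.1000061035156], [528.2000122070312, 291.70001220703125], [535.5999755859375, 314.20001220703125], [415.70001220703125, 353.6000061035156]])
wood (array([448.3, 251.7]), array([ 33. , 126.9]), 71.3, [[382.8999938964844, 256.3999938964844], [503.1000061035156, 215.6999969482422], [513.5999755859375, 247.0], [393.5, 287.6000061035156]])
tin (array([380.2, 178.4]), array([68.2, 98.9]), 1.2, [[345.1000061035156, 227.1999969482422], [347.1000061035156, 128.3000030517578], [415.29998779296875, 129.6999969482422], [413.29998779296875, 228.60000610351562]])
```

>>> {"name": "carry_out", "arguments": {
  "rows": [
    [0.06,0,0,0,0,-0.18],
    [0.12,0,0,0,0,-0.36],
    [0.18,0,0,0,0,-0.54],
    [0.18,0,0,0,0,-0.695]
  ],
  "grip": 1
}}

```text
clock: 0.6
tool_pos: [0.3966, 0.5753, 0.2255]
orientation: [179.9, 0.1, 20.6]
force: [-0.4, 0.7, 1.1]
opening: 0.0876
gripper_force: 0.0
```

>>> {"name": "carry_out", "arguments": {
  "rows": [
    [-0.0084,0.06,0,0,0,0],
    [-0.0168,0.12,0,0,0,0],
    [-0.0252,0.18,0,0,0,0],
    [-0.0336,0.24,0,0,0,0],
    [-0.042,0.3,0,0,0,0],
    [-0.0504,0.36,0,0,0,0],
    [-0.0588,0.42,0,0,0,0],
    [-0.067,0.48,0,0,0,0]
  ]
}}

```text
clock: 1.6
tool_pos: [0.4984, 0.1026, 0.2266]
orientation: [-180.0, -0.0, 20.5]
force: [1.0, 0.2, 0.2]
opening: 0.0874
gripper_force: 0.0
```

>>> {"name": "carry_out", "arguments": {
  "rows": [
    [-0.006,0.04,0.03,0,0,0],
    [-0.011,0.0785,0.07,0,0,0],
    [-0.011,0.0785,0.12,0,0,0],
    [-0.011,0.0785,0.14,0,0,0],
    [-0.011,0.0785,0.14,0,0,0]
  ]
}}

```text
clock: 2.22
tool_pos: [0.5144, 0.0264, 0.0849]
orientation: [180.0, 0.2, 20.5]
force: [0.4, -0.6, 0.7]
opening: 0.0876
gripper_force: 0.0
```

>>> {"name": "carry_out", "arguments": {
  "rows": [
    [0.005,0.003,0.03,0,0,0],
    [0.005,0.003,0.055,0,0,0],
    [0.005,0.003,0.067,0,0,0],
    [0.005,0.003,0.067,0,0,0],
    [0.005,0.003,0.067,0,0,0]
  ]
}}

```text
clock: 2.85
tool_pos: [0.5223, 0.0265, 0.0207]
orientation: [180.0, -0.1, 20.5]
force: [0.8, -1.3, -0.2]
opening: 0.0877
gripper_force: 0.0
```

>>> {"name": "carry_out", "arguments": {
  "rows": [
    [0,0,0,0,0,0],
    [0,0,0,0,0,0],
    [0,0,0,0,0,0],
    [0,0,0,0,0,0],
    [0,0,0,0,0,0],
    [0,0,0,0,0,0],
    [0,0,0,0,0,0],
    [0,0,0,0,0,0]
  ],
  "grip": -1
}}

```text
clock: 3.85
tool_pos: [0.5215, 0.0261, 0.0196]
orientation: [180.0, 0.0, 20.5]
force: [-0.4, -0.7, 0.5]
opening: 0.0135
gripper_force: 0.0
```

>>> {"name": "carry_out", "arguments": {
  "rows": [
    [0,0,0,0,0,0],
    [0,0,0,0,0,0],
    [0,0,0,0,0,0],
    [0,0,0,0,0,0]
  ]
}}

```text
clock: 4.35
tool_pos: [0.5214, 0.0261, 0.0195]
orientation: [-180.0, 0.0, 20.5]
force: [0.2, -0.1, -0.7]
opening: 0.0082
gripper_force: 30.0
```

>>> {"name": "carry_out", "arguments": {
  "rows": [
    [0,0,-0.02,0,0,0],
    [0,0,-0.07,0,0,0],
    [0,0,-0.13,0,0,0],
    [0,0,-0.18,0,0,0],
    [0,0,-0.18,0,0,0]
  ]
}}

```text
clock: 4.97
tool_pos: [0.5236, 0.0268, 0.2038]
orientation: [180.0, -0.5, 20.5]
force: [-0.4, -0.0, -3.4]
opening: 0.0074
gripper_force: 30.0
```

>>> {"name": "carry_out", "arguments": {
  "rows": [
    [-0.014,0.035,0,0,0,0.11],
    [-0.028,0.07,0,0,0,0.22],
    [-0.042,0.105,0,0,0,0.34],
    [-0.056,0.14,0,0,0,0.46],
    [-0.07,0.175,0,0,0,0.56],
    [-0.082,0.201,0,0,0,0.634],
    [-0.082,0.201,0,0,0,0.634]
  ]
}}

```text
clock: 5.85
tool_pos: [0.5138, -0.1923, 0.1977]
orientation: [180.0, 0.2, -16.0]
force: [0.1, -0.0, -2.3]
opening: 0.0081
gripper_force: 30.0
```

>>> {"name": "carry_out", "arguments": {
  "rows": [
    [0,0,0,-0.13,0,0],
    [0,0,0,-0.26,0,0],
    [0,0,0,-0.39,0,0],
    [0,0,0,-0.52,0,0],
    [0,0,0,-0.65,0,0],
    [0,0,0,-0.785,0,0],
    [0,0,0,-0.785,0,0]
  ]
}}

```text
clock: 6.72
tool_pos: [0.5147, -0.1895, 0.197]
orientation: [134.8, 0.3, -15.6]
force: [-0.2, -0.9, -3.5]
opening: 0.008
gripper_force: 30.0
```

```bash
python3 - <<'E'
from h import *
from plant import telemetry
o=telemetry.get_obs(); print(o["joint_pos"].round(1),o["tool_pos"].round(4),o["orientation"].round(1))
t=snap("top",1);s=snap("scene",1)
o=np.hstack([cv2.resize(t[140:270,340:470],(400,400)),cv2.resize(s[190:330,290:430],(400,400))]); cv2.imwrite("pics/h1.png",o)
E
```

```text
[ 21.8  19.6 -33.3  36.1 -72.5  30.4] [ 0.5147 -0.1895  0.197 ] [134.8   0.3 -15.6]
```

View pics/h1.png

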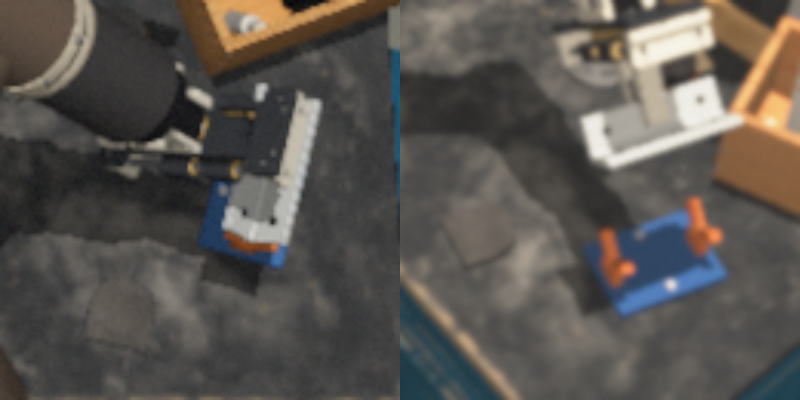

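>>> {"name": "carry_out", "arguments": {
  "rows": [
    [0.003,-0.02,0.03,0,0,0],
    [0.006,-0.04,0.06,0,0,0],
    [0.0096,-0.0609,0.0952,0,0,0],
    [0.0096,-0.0609,0.0952,0,0,0],
    [0.0096,-0.0609,0.0952,0,0,0]
  ]
}}

```text
clock: 7.45
tool_pos: [0.5185, -0.2168, 0.0907]
orientation: [135.1, -0.1, -15.8]
force: [0.4, 0.2, -1.0]
opening: 0.0075
gripper_force: 30.0
```

>>> {"name": "carry_out", "arguments": {
  "rows": [
    [-0.0015,-0.01,0.009,0,0,0],
    [-0.0015,-0.018,0.0167,0,0,0],
    [-0.0015,-0.0205,0.0192,0,0,0],
    [-0.0015,-0.0226,0.0213,0,0,0],
    [-0.0015,-0.0247,0.0234,0,0,0],
    [-0.0015,-0.0247,0.0234,0,0,0]
  ]
}}

```text
clock: 8.2
tool_pos: [0.5169, -0.2154, 0.0571]
orientation: [134.9, -0.1, -15.8]
force: [-5.0, 9.4, 13.8]
opening: 0.0083
gripper_force: 30.0
```

>>> {"name": "carry_out", "arguments": {
  "rows": [
    [0,-0.0004,-0.001,0,0,0],
    [0,-0.0004,-0.001,0,0,0]
  ]
}}

```text
clock: 8.45
tool_pos: [0.517, -0.2149, 0.0566]
orientation: [134.9, -0.0, -15.8]
force: [-0.6, 1.2, 7.4]
opening: 0.0081
gripper_force: 30.0
```

```bash
python3 - <<'E'
from h import *
t=snap("top",2);s=snap("scene",2)
o=np.hstack([cv2.resize(t[170:250,390:470],(400,400),interpolation=2),cv2.resize(s[230:310,340:420],(400,400),interpolation=2)]); cv2.imwrite("pics/h2.png",o)
E
```

```text
(no output)
```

View pics/h2.png

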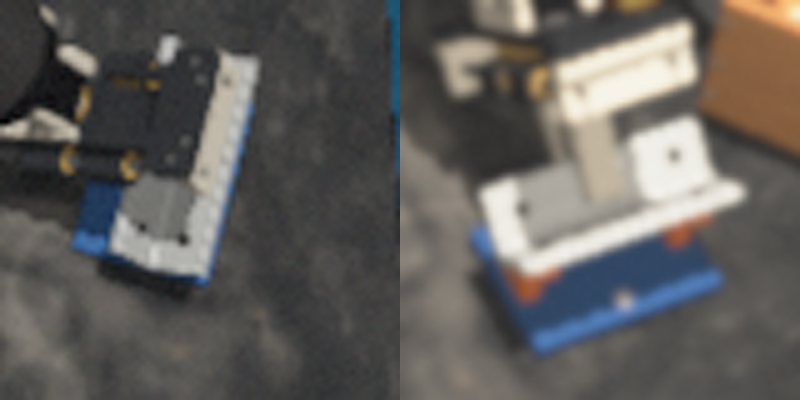

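>>> {"name": "carry_out", "arguments": {
  "rows": [
    [0,0,0,0,0,0],
    [0,0,0,0,0,0],
    [0,0,0,0,0,0],
    [0,0,0,0,0,0],
    [0,0,0,0,0,0]
  ],
  "grip": -0.3
}}

```text
clock: 9.18
tool_pos: [0.5168, -0.2145, 0.0555]
orientation: [135.0, 0.0, -15.8]
force: [0.4, 0.9, -0.2]
opening: 0.0304
gripper_force: 0.0
```

>>> {"name": "carry_out", "arguments": {
  "rows": [
    [0,0,-0.02,0,0,0],
    [0,0,-0.05,0,0,0],
    [0,0,-0.1,0,0,0],
    [0,0,-0.15,0,0,0],
    [0,0,-0.2,0,0,0],
    [0,0,-0.2,0,0,0]
  ]
}}

```text
clock: 9.93
tool_pos: [0.5578, -0.0757, 0.1992]
orientation: [135.2, -0.3, -15.6]
force: [-0.4, 0.0, -1.4]
opening: 0.0304
gripper_force: 0.0
```

>>> {"name": "carry_out", "arguments": {
  "rows": [
    [0,0,0,0.13,0,0],
    [0,0,0,0.26,0,0],
    [0,0,0,0.39,0,0],
    [0,0,0,0.52,0,0],
    [0,0,0,0.65,0,0],
    [0,0,0,0.785,0,0],
    [0,0,0,0.785,0,0]
  ],
  "grip": 1
}}

```text
clock: 10.8
tool_pos: [0.5547, -0.0805, 0.1974]
orientation: [-179.9, -0.0, -16.1]
force: [0.6, 0.1, -1.1]
opening: 0.0872
gripper_force: 0.0
```

```bash
python3 - <<'E'
from h import *
t=snap("top",3);s=snap("scene",3)
o=np.hstack([cv2.resize(t[170:250,390:470],(400,400),interpolation=2),cv2.resize(s[230:310,340:420],(400,400),interpolation=2)]); cv2.imwrite("pics/h3.png",o)
E
```

```text
(no output)
```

View pics/h3.png

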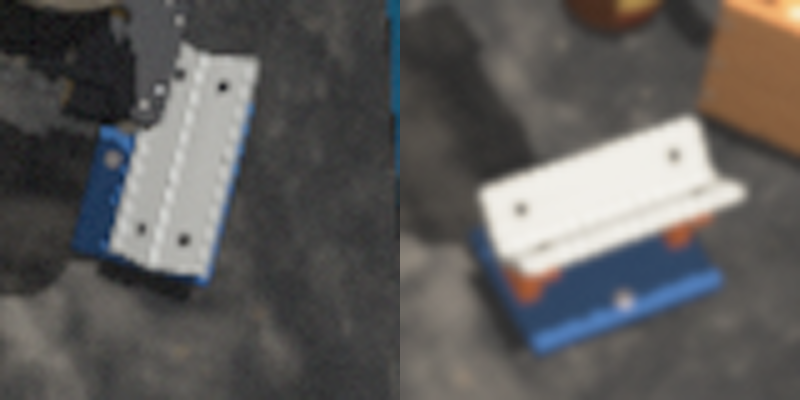

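```bash
python3 - <<'E'
from h import *
def holes(n,k,pts,o,s):
    im=cv2.cvtColor(load(n,k),cv2.COLOR_BGR2GRAY).astype(float); out=[]
    for x,y in (np.array(pts,float)+.5)/s-.5+o:
        xi,yi=int(round(x)),int(round(y)); w=im[yi-2:yi+3,xi-2:xi+3]; w=np.clip(np.median(w)-w-5,0,None)
        Y,X=np.mgrid[yi-2:yi+3,xi-2:xi+3]; out.append([(w*X).sum()/w.sum(),(w*Y).sum()/w.sum()])
        print(n,np.round([x,y],2),np.round(out[-1],2))
    return np.array(out)
r=holes("top",3,[(222,87),(183,240),(140,229)],[390,170],5)
l=holes("scene",3,[(120,209),(274,155)],[340,230],5)
w=ray("top",r,.064)*1000; print("top R far,R near,L near",w.round(1).tolist(),"Rmean",(w[0]+w[1])/2,"len",np.linalg.norm(w[0]-w[1]))
d=w[0]-w[1]; print("yaw",np.degrees(np.arctan2(d[1],d[0])),"pair",(w[1]-w[2]).round(1), "centre",(w[0]+w[2])/2)
v=ray("scene",l,.064)*1000; print("scene L near,far",v.round(1).tolist(),"mean",v.mean(0)); d=v[1]-v[0]; print(np.degrees(np.arctan2(d[1],d[0])),np.linalg.norm(d))
E
```

```text
top [434. 187.] [434.1  186.92]
top [426.2 217.6] [426.28 217.58]
top [417.6 215.4] [417.79 215.36]
scene [363.6 271.4] [363.76 271.39]
scene [394.4 260.6] [394.35 260.67]
top R far,R near,L near [[559.1, -253.2], [462.5, -225.2], [469.4, -199.3]] Rmean [ 510.80658328 -239.23003844] len 100.54978034964958
yaw -16.17132228320838 pair [ -6.8 -25.9] centre [ 514.22849693 -226.25715882]
scene L near,far [[473.3, -197.9], [570.0, -225.9]] mean [ 521.65494508 -211.88009392]
-16.175316715774386 100.60903859684312
```

>>> {"name": "carry_out", "arguments": {
  "rows": [
    [0.001,0.05,0,0,0,0],
    [0.002,0.1,0.02,0,0,0],
    [0.0026,0.15,0.05,0,0,0],
    [0.0026,0.15,0.09,0,0,0],
    [0.0026,0.15,0.09,0,0,0],
    [0.0026,0.15,0.09,0,0,0]
  ]
}}

```text
clock: 11.65
tool_pos: [0.5178, -0.2231, 0.1078]
orientation: [179.9, -0.0, -15.7]
force: [-0.1, 0.1, 0.8]
opening: 0.0875
gripper_force: 0.0
```

>>> {"name": "carry_out", "arguments": {
  "rows": [
    [-0.0012,0.003,0.02,0,0,0.005],
    [-0.0012,0.003,0.04,0,0,0.005],
    [-0.0012,0.003,0.052,0,0,0.005],
    [-0.0012,0.003,0.052,0,0,0.005],
    [-0.0012,0.003,0.052,0,0,0.005]
  ]
}}

```text
clock: 12.28
tool_pos: [0.5159, -0.226, 0.0561]
orientation: [180.0, -0.1, -16.0]
force: [-0.4, 0.1, 0.2]
opening: 0.0878
gripper_force: 0.0
```

>>> {"name": "carry_out", "arguments": {
  "rows": [
    [0,0,0,0,0,0],
    [0,0,0,0,0,0],
    [0,0,0,0,0,0],
    [0,0,0,0,0,0],
    [0,0,0,0,0,0]
  ],
  "grip": -1
}}

```text
clock: 12.9
tool_pos: [0.5152, -0.2258, 0.0552]
orientation: [-180.0, -0.0, -16.1]
force: [-0.7, 4.5, 3.2]
opening: 0.0597
gripper_force: 30.0
```

>>> {"name": "carry_out", "arguments": {
  "rows": [
    [0,0,-0.005,0,0,0],
    [0,0,-0.015,0,0,0],
    [0,0,-0.03,0,0,0],
    [0,0,-0.06,0,0,0],
    [0,0,-0.1,0,0,0],
    [0,0,-0.1,0,0,0]
  ]
}}

```text
clock: 13.65
tool_pos: [0.5173, -0.2267, 0.1596]
orientation: [-180.0, -0.4, -16.1]
force: [-0.0, -0.8, -2.8]
opening: 0.0597
gripper_force: 30.0
```

```bash
python3 - <<'E'
from h import *
t=snap("top",4);s=snap("scene",4)
o=np.hstack([cv2.resize(t[160:250,380:470],(400,400),interpolation=2),cv2.resize(s[205:295,330:420],(400,400),interpolation=2)]); cv2.imwrite("pics/h4.png",o)
E
```

```text
(no output)
```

View pics/h4.png

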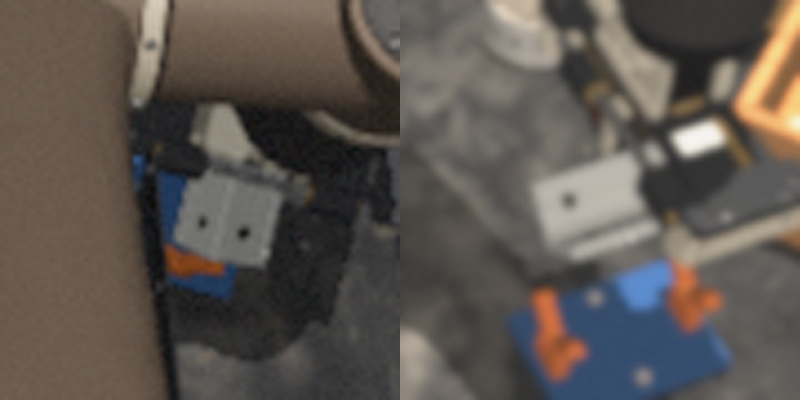

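>>> {"name": "carry_out", "arguments": {
  "rows": [
    [-0.012,-0.03,0,0,0,0],
    [-0.03,-0.075,0,0,0,0.01],
    [-0.05,-0.12,0,0,0,0.02],
    [-0.07,-0.168,0,0,0,0.038],
    [-0.09,-0.215,0,0,0,0.038],
    [-0.11,-0.262,0,0,0,0.038],
    [-0.13,-0.31,0,0,0,0.038],
    [-0.15,-0.355,0,0,0,0.038]
  ]
}}

```text
clock: 14.75
tool_pos: [0.4682, 0.1578, 0.1542]
orientation: [179.9, 0.1, -18.3]
force: [1.3, 0.9, -2.0]
opening: 0.0599
gripper_force: 30.0
```

>>> {"name": "carry_out", "arguments": {
  "rows": [
    [-0.02,-0.045,0,0,0,0],
    [-0.038,-0.088,0,0,0,0],
    [-0.0475,-0.1205,0.02,0,0,0],
    [-0.0475,-0.1205,0.035,0,0,0],
    [-0.0475,-0.1205,0.035,0,0,0],
    [-0.0475,-0.1205,0.035,0,0,0]
  ]
}}

```text
clock: 15.5
tool_pos: [0.462, 0.2851, 0.1202]
orientation: [180.0, 0.0, -18.3]
force: [-0.7, 0.4, -2.0]
opening: 0.0594
gripper_force: 30.0
```

>>> {"name": "carry_out", "arguments": {
  "rows": [
    [-0.007,0,0.01,0,0,0],
    [-0.007,0,0.03,0,0,0],
    [-0.007,0,0.045,0,0,0],
    [-0.007,0,0.05,0,0,0],
    [-0.007,0,0.05,0,0,0],
    [-0.007,0,0.05,0,0,0]
  ]
}}

```text
clock: 16.25
tool_pos: [0.4556, 0.2884, 0.0706]
orientation: [-180.0, -0.0, -18.3]
force: [0.3, -0.2, -2.2]
opening: 0.0596
gripper_force: 30.0
```

```bash
python3 - <<'E'
from h import *
from plant import telemetry
o=telemetry.get_obs();print(o["tool_pos"],o["orientation"])
t=snap("top",5);s=snap("scene",5)
o=np.hstack([cv2.resize(t[190:255,230:295],(400,400),interpolation=2),cv2.resize(s[155:220,230:295],(400,400),interpolation=2)]); cv2.imwrite("pics/h5.png",o)
E
```

```text
[0.45563717 0.28840192 0.07060569] [-1.79950389e+02 -2.56096474e-02 -1.82603607e+01]
```

View pics/h5.png

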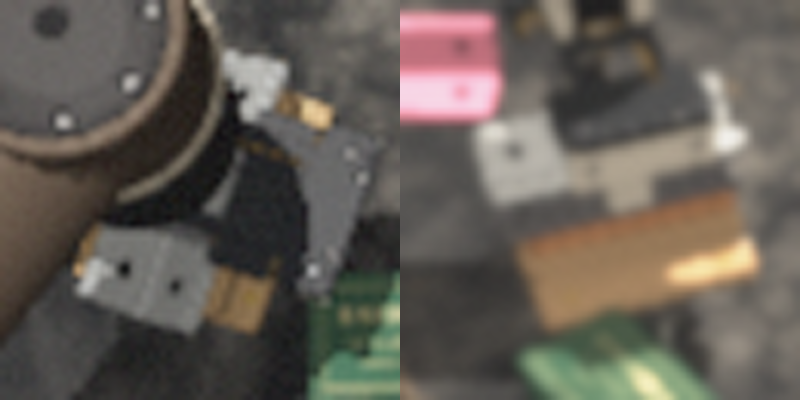

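```bash
python3 - <<'E'
from h import *
im=cv2.cvtColor(load("top",5),cv2.COLOR_BGR2GRAY).astype(float); out=[]
for x,y in (np.array([(123,269),(176,286)])+.5)/(400/65)-.5+[230,190]:
    xi,yi=int(round(x)),int(round(y)); w=im[yi-2:yi+3,xi-2:xi+3]; w=np.clip(np.median(w)-w-5,0,None)
    Y,X=np.mgrid[yi-2:yi+3,xi-2:xi+3]; out.append([(w*X).sum()/w.sum(),(w*Y).sum()/w.sum()]); print(x,y,out[-1])
w=ray("top",out,.0797)*1000; m=w.mean(0); print(w.round(1),m)
st=ray("top",[[252.75,235.0],[258.0,236.9]],.0445)*1000
a=np.radians(-18.3);u=np.array([np.cos(a),np.sin(a)]);v=np.array([-u[1],u[0]])
d=st.mean(0)-m; print("steel-loose along,left",d@u,d@v)
E
```

```text
249.56875 233.29375 [np.float64(249.73010380622839), np.float64(233.29065743944636)]
258.18125 236.05625 [np.float64(258.04046242774564), np.float64(236.04046242774567)]
[[410.8 316.3]
 [402.5 290.9]] [406.67522253 303.60669519]
steel-loose along,left -0.19781654670464255 -0.47910040238069684
```

>>> {"name": "carry_out", "arguments": {
  "rows": [
    [0,0.0006,0.006,0,0,0],
    [0,0.0006,0.011,0,0,0],
    [0,0.0006,0.014,0,0,0],
    [0,0.0006,0.0165,0,0,0],
    [0,0.0006,0.018,0,0,0],
    [0,0.0006,0.019,0,0,0],
    [0,0.0006,0.019,0,0,0]
  ]
}}

```text
clock: 17.23
tool_pos: [0.4551, 0.2875, 0.0511]
orientation: [-180.0, -0.0, -18.3]
force: [-0.5, -0.9, -1.7]
opening: 0.0594
gripper_force: 30.0
```

Almost at the seat; no contact yet. Going down in small steps.

>>> {"name": "carry_out", "arguments": {
  "rows": [
    [0,0,0.0007,0,0,0],
    [0,0,0.0014,0,0,0],
    [0,0,0.002,0,0,0],
    [0,0,0.002,0,0,0]
  ]
}}

```text
clock: 17.73
tool_pos: [0.4555, 0.2879, 0.0504]
orientation: [-179.9, -0.0, -18.2]
force: [-3.3, -0.5, 11.2]
opening: 0.0597
gripper_force: 30.0
```

>>> {"name": "carry_out", "arguments": {
  "rows": [
    [0,0,0.0007,0,0,0],
    [0,0,0.0007,0,0,0],
    [0,0,0.0007,0,0,0]
  ]
}}

```text
clock: 18.1
tool_pos: [0.4555, 0.2879, 0.0503]
orientation: [-179.9, -0.1, -18.2]
force: [-6.9, -1.8, 18.1]
opening: 0.0595
gripper_force: 30.0
```

>>> {"name": "carry_out", "arguments": {
  "rows": [
    [0,0,-0.001,0,0,0],
    [0,0,-0.0015,0,0,0],
    [0,0,-0.0015,0,0,0]
  ]
}}

```text
clock: 18.48
tool_pos: [0.4554, 0.2879, 0.0505]
orientation: [-180.0, -0.0, -18.2]
force: [-1.7, -0.6, 8.3]
opening: 0.0596
gripper_force: 30.0
```

>>> {"name": "carry_out", "arguments": {
  "rows": [
    [0,0,0,0,0,0],
    [0,0,0,0,0,0],
    [0,0,0,0,0,0],
    [0,0,0,0,0,0]
  ],
  "grip": 0.8
}}

```text
clock: 18.98
tool_pos: [0.4551, 0.2874, 0.0497]
orientation: [180.0, 0.0, -18.3]
force: [0.5, 0.5, -0.6]
opening: 0.0789
gripper_force: 0.0
```

>>> {"name": "carry_out", "arguments": {
  "rows": [
    [0,0,-0.01,0,0,0],
    [0,0,-0.04,0,0,0],
    [0,0,-0.09,0,0,0],
    [0,0,-0.14,0,0,0],
    [-0.03,0,-0.18,0,0,0],
    [-0.03,0,-0.18,0,0,0]
  ]
}}

```text
clock: 19.73
tool_pos: [0.4269, 0.2985, 0.2345]
orientation: [-179.6, -0.2, -18.2]
force: [1.6, 0.5, -0.5]
opening: 0.0789
gripper_force: 0.0
```

>>> {"name": "carry_out", "arguments": {
  "rows": [
    [0,0.06,0,0,0,0],
    [0,0.12,0,0,0,0],
    [0,0.18,0,0,0,0],
    [0,0.24,0,0,0,0],
    [0,0.24,0,0,0,0]
  ]
}}

```text
clock: 20.35
tool_pos: [0.3497, 0.066, 0.2299]
orientation: [-179.9, -0.0, -18.4]
force: [0.6, -0.3, 0.8]
opening: 0.0792
gripper_force: 0.0
```

```bash
python3 - <<'E'
from h import *
t=snap("top",6);s=snap("scene",6)
wh=lambda c:(c.min(-1)>120)
for n,roi in(("top",(235,185,295,260)),("scene",(235,150,300,215))):
    p=contour(load(n,6),roi,wh); print(n,len(p),rect(ray(n,p,.066)))
# holes expected when nested perfectly at the steel estimate (top bias) 
a=np.radians(-18.3);u=np.array([np.cos(a),np.sin(a)]);v=np.array([-u[1],u[0]])
im=cv2.cvtColor(t,cv2.COLOR_BGR2GRAY).astype(float); W=[]
for i in(1,-1):
    for j in(1,-1):
        P=np.r_[np.array([.454,.2874])+u*i*.0502+v*j*.0134,.060]; x,y=proj("top",P)[0]; xi,yi=int(round(x)),int(round(y))
        w=im[yi-2:yi+3,xi-2:xi+3]; w=np.clip(np.median(w)-w-8,0,None); Y,X=np.mgrid[yi-2:yi+3,xi-2:xi+3]
        q=[(w*X).sum()/w.sum(),(w*Y).sum()/w.sum()]; print(np.round([x,y],2),np.round(q,2),w.max()); W.append(ray("top",q,.060)[0]*1000)
W=np.array(W); d=W.mean(0)-[454,287.4]; print("loose-steel along,left",d@(u),d@v, W.round(1).tolist())
E
```

```text
top 504 (array([455.8, 291.7]), array([ 72.6, 143.6]), 71.8, [[376.20001220703125, 279.6000061035156], [512.7000122070312, 234.8000030517578], [535.2999877929688, 303.70001220703125], [398.8999938964844, 348.5]])
scene 644 (array([424.6, 166.9]), array([ 82.6, 176.2]), 69.1, [[327.6000061035156, 159.6999969482422], [492.20001220703125, 96.9000015258789], [521.7000122070312, 174.10000610351562], [357.0, 236.89999389648438]])
[261.63 203.52] [261.63 203.38] 90.0
[269.76 206.21] [269.85 205.97] 107.0
[250.7  234.06] [250.68 233.94] 121.0
[258.9  236.82] [258.94 236.78] 111.0
loose-steel along,left 0.41444342372256515 0.053656448797003396 [[506.3, 284.4], [498.2, 258.6], [410.9, 315.9], [402.2, 290.3]]
```

```bash
python3 -c "
from plant import workorder
print(workorder.close_job())"
```

```text
the job is handed in; nothing more can be done
None
```

The aluminium angle was set corner-down in the turning rest and let go. It was then taken up again, nested in the steel angle and held until seated, and the job is handed in at about 20 s; the last picture puts it about 0.4 mm off flush, measured against the steel angle's position before nesting.

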